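# Start a centrifuge rotor lid on its thread

### The job

Set the loaded centrifuge rotor's lid squarely on the rotor (it lifts by its black centre knob) and let the knob's screw down onto the thread in the rotor's hub. So as not to cross the thread, turn the knob backward (anticlockwise from above) until you feel the screw drop off the start of the thread, then forward (clockwise) one full turn and no more, and finish while still gripping the knob, with the screw held started. Leave the other things on the bench where they are.

Things in the scene. Friction and masses are not known exactly. Their poses are not given: they have to be found in the camera images.
- rotor: Bare aluminium centrifuge rotor, 130 mm across, with tubes in its open bowl, keyed on a black stand (144 mm across): it neither turns nor moves. Origin on its axis at the bench, z up. The lid rests on its flat rim, 74 mm above the bench, 9 mm wide, inner diameter 110 mm. A small dark dimple on the rim lies along the rotor's +x.
- hub (a point): Centre of the mouth of the rotor's threaded hub, on the axis 69 mm above the bench, 5 mm below the rim: a 24 mm bore, 23 mm deep, with a coarse single-start right-hand thread of 6 mm lead. The top end of the thread lies along the rotor's +x, towards the dimple.
- lid: Lid: flat aluminium disc 123 mm across, 7 mm thick at the edge, right way up on the bench, with a centre knob. The lowest 4 mm is a tapered black spigot (diameter 108, 100 mm at the bottom) that enters the rim with 1 mm clearance a side. Origin: centre of the spigot's underside, z up; 70 mm above the bench when seated. The disc's top at the middle is 10 mm above it. With knob about 0.34 kg.
- knob: Black fluted knob of the lid's captive screw, 37 mm diameter, 30 mm tall; a white index line on top points along its +x. Origin on the axis at its underside, z up; 31 mm above the lid's origin as found. Turns in the lid and slides up and down in it by 22 mm; let go, it sinks by its own weight (0.09 kg). Lifted, it rises 1.5 mm more, then carries the lid, which stays level and does not turn on it.
- knob_mid (a point): Point on the knob's axis 20 mm above its underside (10 mm below its top): good TCP height for gripping from above. Lid seated, its height above the bench is 114 to 116 mm with the screw let down on the thread's top (knob 20 to 100 degrees clockwise of the drop if carried over without turning), 110 mm just after the drop, 104 mm one forward turn later, 100.5 mm screwed fully home.
- thread_lead (a point): Point on the screw's axis 26.8 mm below the knob's underside, z up: the male thread begins at this height, on the +x side. Turned backward on the hub's thread the screw rises until the index line points along the rotor's +x (to the dimple); just past it, it can sink 6 mm, by its weight if free or under a push of a few newtons if gripped: the thread drop. Started, it has 1.5 mm of play upward.
- screw_turn (a joint): Turn of the screw in the lid, rad, 0 as found, grows when turned forward (clockwise from above); several turns possible. Turning takes less than 0.3 N m.
- marker: Black and white marker pen lying on the bench, 135 mm long, 13 mm thick; origin below its middle.
- microtube: Small capped microtube lying on the bench, 42 mm long, 13 mm thick.
- vial: Small white screw-cap vial standing, 32 mm across, 55 mm tall; origin at its base.
- tip_box: Pipette tip box with clear lid, 82 x 122 x 91 mm; origin at its base.
- tube_rack: Green microtube rack with some tubes, 97 x 217 mm, 42 mm tall; origin at its base.
- beaker: Glass beaker, 68 mm across, 90 mm tall; origin at its base.
- reagent: Glass reagent bottle, 80 mm across, 140 mm tall; origin at its base.
- rotor_key: T-handled rotor key lying flat: 102 mm black cross handle, 110 mm steel shank; origin at the handle's middle, on the bench.
Mind the look-alikes: they are no part of the job. What is shaped like the lid but green or purple is not meant.

How it is judged:
By the outcome, as a careful person would: the job done as asked, in the order asked, and still so for the second after the job is handed in, while the arm keeps its last pose, push and grip.
It also fails if it takes over 64 s, if anything falls off the work surface, if the arm or the gripper's body presses on something with over 40 N, if the wrist force passes 120 N, or if a joint passes its speed limit or range.

### The arm

A 6-joint arm with a two-finger parallel gripper is mounted at the origin on the work surface. World frame = base frame: x ahead of the robot, y to its left, z up, the work surface at z = 0. Lengths are in m, angles in rad, forces in N, time in s.
With the tool pointing down it reaches from about 0.425 to 0.925 m from the base axis. Payload 12.5 kg.
Tool frame: the origin (TCP) lies between the finger pads, 19 mm behind the fingertips; this is the grasp point; z points along the fingers, y is the line along which they close (so a half turn about z gives the same grasp; the last joint's range is limited). The gripper opens to 85 mm and grips with 20 to 120 N. Pads are 22 mm wide; open, the fingers measure 114 mm over their backs; the gripper's body (76 mm by 85 mm) begins 54 mm behind the grasp point. The pads swing forward as they close: fully open they stand 13 mm farther back than shut.
Start: joints at [-1.388, 0.491, 1.559, -0, 1.092, -0.106], TCP at [0.178, -0.599, 0.25] pointing down, gripper open.
Joint ranges: [-3.1, 3.1], [-0.84, 2.19], [0.05, 2.79], [-1.13, 4.28], [0.06, 2.93], [-2.69, 2.69]. Speed limits (rad/s): [2.22, 2.22, 2.79, 3.14, 3.14, 3.14].

### API

Orientations are given as a rotation vector (axis times angle).
In Python, from workcell import get_obs, camera, camera_info, sign_off gives the robot as it stands.
- The arm moves only by the tool step_arm, never from a script. Its argument "commands" is a list that holds one entry, the list of rows, each a list of 6 numbers: the shift along the tool's x, y, z as a fraction of full scale, then the turn, a rotation vector about the tool's x, y, z as a fraction of full scale. A call has 1 to 20 rows; each row is the pose to reach, as a shift and turn from the pose commanded when the call began, along the tool's axes at that moment, turning the shorter way round; what a row does not reach only later rows make up. Full scale, the value 1, is 0.2 m for a shift and 360 degrees for a turn. A row lasts 1/12 s, in which the tool goes at most 41.7 mm and 7.16 degrees, less where a joint would pass 70% of its speed; a pose out of reach is approached as far as the arm can. A call with a number of a shift or a turn outside -1 to 1 is refused whole. A call with a gripper value outside its range is refused whole. "gripper" is the closure, from -1 (fully open) to 1 (shut), set as the call begins (left out, the last holds). The fingers move at their own pace and stop on an object; the grip force is fixed at half the most. Time passes only in rows, so rows that repeat a pose let the fingers close. It gives the time, the measured TCP pose, the force, the opening and the grip force at its end, in the units of the state.
- get_obs(): the state, without advancing time (a new reading comes with each control period).
- camera(name): name is "side" or "top"; returns (picture, depth): 480x640x3 uint8, blue, green, red; 480x640 float32, m along the optical axis (not along the pixel's ray), 0 where there is no reading.
- camera_info(name): a dict with "fx", "fy", "cx", "cy" (pixels), "k1" (the pictures are not rectified: a ray, as slopes to the right and down, at radius r is drawn at 1 + k1 r^2 times it, then the intrinsics apply), "extrinsics" (4x4, takes a point from camera to world coordinates). Camera axes: x right, y down, z forward; pixel columns grow to the right and rows downward; lengths in m; the calibration is good to about 2 mm. A picture is of the moment at which its call begins. camera_info takes no time and is no camera call.
- sign_off(): hands the job in; it is judged then, once.
The state is a dict: "time_s": time; "joint_pos": joint angles; "joint_velocities": joint speeds; "joint_efforts": joint torques, N m; "tool_pos": TCP position; "ee_rot": TCP orientation; "contact_force": force on the tool from outside, world axes, zero at the start; "ft_torque": the same for the moment, N m; "width": opening from 0.0 (shut) to 1.0 (fully open); "grasp_force": force on a finger pad.
Only numpy, scipy, OpenCV 4.12 (cv2) and the standard library are available. Lean on these libraries where they do the work, as an engineer would, in place of code of your own. Each camera call takes 0.05 s, during which the arm holds its last target. There are 200 camera calls.

## Working session

There is one attempt and no reset: what is moved stays moved. The work goes in short steps, Python scripts to look and compute and a tool call to move; the robot and the scene stay as the last step left them, time stands still between calls to the robot, and variables do not carry over. Pictures are saved under pics/ and viewed, at most 10 in all, crops included, and the job is handed in when it is done.

Besides the shell and the picture viewer there is one more tool, called after ">>>" by a JSON object that holds its "name" and its "arguments", one argument or row to a line. step_arm: Moves the arm, as the interface text tells. Shift numbers are shares of 0.2 m and turn numbers shares of 360 degrees, none past 1 either way. Its arguments: {"type":"object","properties":{"commands":{"type":"array"},"gripper":{"type":"number"}},"required":["commands"]}

```bash
mkdir -p pics; ls; python3 - <<'E'
from workcell import *
import cv2,numpy as np
for n in("top","side"):
    p,d=camera(n); cv2.imwrite(f"pics/{n}0.png",p); np.save(f"pics/{n}0.npy",d)
    i=camera_info(n); print(n,{k:(np.round(v,3).tolist() if k=="extrinsics" else v) for k,v in i.items()})
o=get_obs(); print(o)
E
```

```text
pics
top {'fx': 479.90569219704594, 'fy': 479.90569219704594, 'cx': 319.04511269073936, 'cy': 243.7806714817426, 'k1': -0.013464723300814772, 'extrinsics': [[0.019, -0.997, 0.076, 0.482], [-0.999, -0.022, -0.033, 0.039], [0.034, -0.075, -0.997, 1.058], [0.0, 0.0, 0.0, 1.0]]}
side {'fx': 561.2099249790326, 'fy': 561.2099249790326, 'cx': 318.90528663869424, 'cy': 241.15351679448452, 'k1': 0.06229934917790848, 'extrinsics': [[0.985, -0.083, 0.149, 0.399], [-0.17, -0.518, 0.838, -0.969], [0.008, -0.851, -0.525, 0.677], [0.0, 0.0, 0.0, 1.0]]}
{'time_s': 0.1, 'joint_pos': array([-1.38760202e+00,  4.91485822e-01,  1.55938433e+00,  2.55703736e-05,
        1.09166046e+00, -1.05619241e-01]), 'joint_velocities': array([ 0.00023198, -0.00049386, -0.00150071,  0.00027836,  0.00025196,
        0.00038573]), 'joint_efforts': array([ 2.55121209e-03, -6.19447160e+01, -2.62024033e+01, -1.52198022e-04,
        2.93517180e-03,  8.43613435e-06]), 'tool_pos': array([ 0.17799397, -0.59894265,  0.24949596]), 'ee_rot': array([-3.10796752e+00, -4.51938814e-01,  2.15195570e-05]), 'contact_force': array([0.70481009, 0.12586002, 0.03827679]), 'ft_torque': array([-9.80131973e-06,  1.65319038e-02,  1.50046608e-02]), 'grasp_force': 0.0, 'width': 1.0014930471419936}
```

View pics/top0.png

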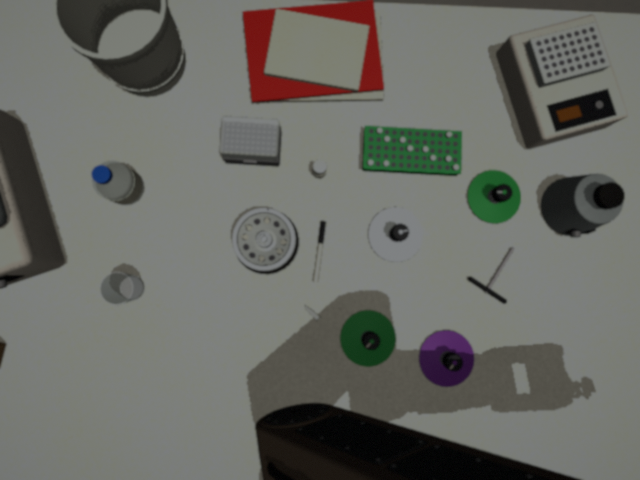

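View pics/side0.png

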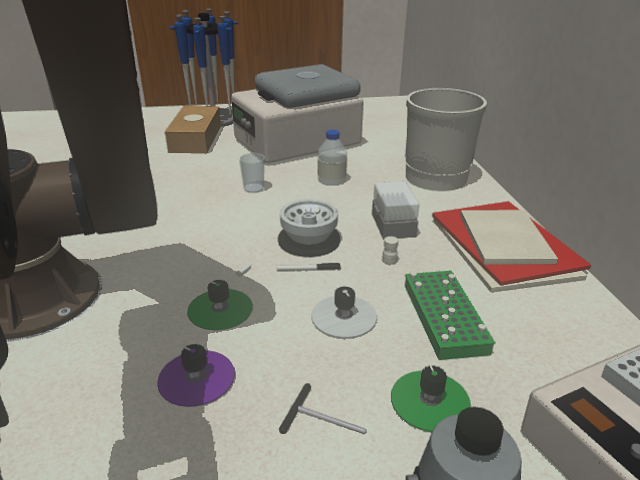

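Top view: the lid candidates are aluminium (395,234), green (494,196), green (368,338) and purple (447,358). Only the bare aluminium one fits; in the side view it is at (344,316). The rotor is at (264,239) top and (309,220) side. I'll confirm with one enlarged montage.

```bash
cat > h.py <<'E'
import numpy as np, cv2
from workcell import *
def K(i): return np.array([[i['fx'],0,i['cx']],[0,i['fy'],i['cy']],[0,0,1]]), np.array([i['k1'],0,0,0,0])
def ray(n,uv):
    i=camera_info(n);k,d=K(i);E=np.array(i['extrinsics'])
    p=cv2.undistortPoints(np.array([[uv]],float),k,d)[0,0]
    return E[:3,3],E[:3,:3]@np.array([p[0],p[1],1])
def atz(n,uv,z):
    o,r=ray(n,uv); return o+r*(z-o[2])/r[2]
def tri(a,b):
    (o1,r1),(o2,r2)=ray("top",a),ray("side",b)
    s=np.linalg.lstsq(np.c_[r1,-r2],o2-o1,rcond=None)[0]
    p,q=o1+s[0]*r1,o2+s[1]*r2
    return (p+q)/2,np.linalg.norm(p-q)
def proj(n,P):
    i=camera_info(n);k,d=K(i);T=np.linalg.inv(np.array(i['extrinsics']))
    return cv2.projectPoints(np.atleast_2d(P).astype(float),cv2.Rodrigues(T[:3,:3])[0],T[:3,3],k,d)[0][:,0]
def crop(im,u,v,w,h,W,H): # source box at u,v size w,h
    return cv2.resize(im[v:v+h,u:u+w],(W,H),interpolation=cv2.INTER_CUBIC)
E
python3 - <<'E'
from h import *
t=cv2.imread("pics/top0.png");s=cv2.imread("pics/side0.png")
m=np.vstack([np.hstack([crop(t,224,199,80,80,400,320)*0+0 if 0 else crop(t,224,200,80,60*80//60,400,400)[:300] if 0 else crop(t,224,202,80,60,0,0) if 0 else crop(t,220,204,96,72,400,300),crop(t,350,198,96,72,400,300)]),
 np.hstack([crop(s,269,186,96,72,400,300),crop(s,299,275,96,72,400,300)])])
cv2.imwrite("pics/m0.png",m)
E
```

```text
(no output)
```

View pics/m0.png

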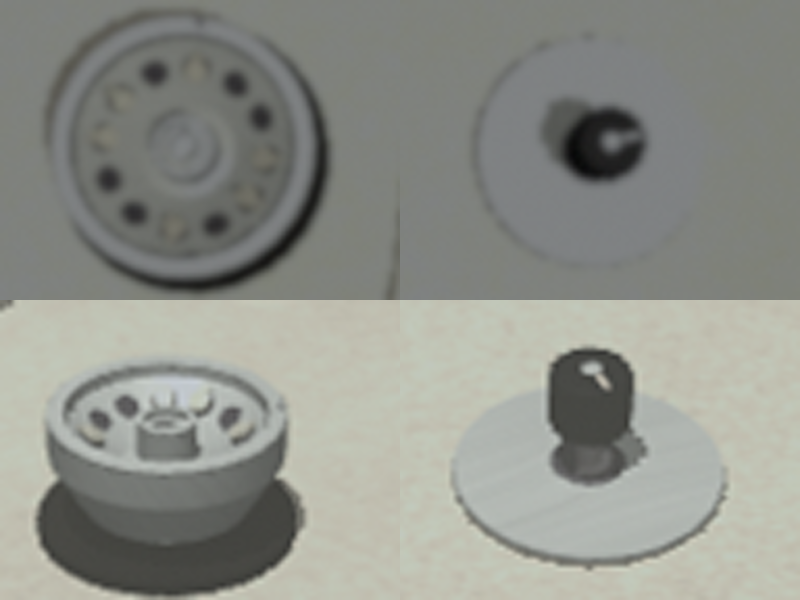

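The montage confirms the bare aluminium lid. Its index line in the top crop runs from about (610,142) to (640,133), pointing right and slightly up. The rotor's dimple shows as a dark spot near crop (200,18) in the top view and (281,405) in the side view. Next I'll measure both things with the depth images and check by triangulation.

```bash
cat >> h.py <<'E'
def cloud(n,d):
    i=camera_info(n);k,dd=K(i);E=np.array(i['extrinsics'])
    v,u=np.mgrid[:480,:640]
    p=cv2.undistortPoints(np.c_[u.ravel(),v.ravel()].astype(float)[:,None],k,dd)[:,0]
    return (np.c_[p,np.ones(len(p))]*d.reshape(-1,1)@E[:3,:3].T+E[:3,3]).reshape(480,640,3)
def near(C,xy,r,z0,z1):
    return (np.hypot(C[...,0]-xy[0],C[...,1]-xy[1])<r)&(C[...,2]>z0)&(C[...,2]<z1)
E
python3 - <<'E'
from h import *
from scipy.optimize import least_squares
R=atz("top",(263.8,238.9),.074); k=atz("top",(400,232),.06)
print("tri rotor",tri((263.8,238.9),(309,208)),"R",R,"k",k)
for n in("top","side"):
    C=cloud(n,np.load(f"pics/{n}0.npy"))
    m=near(C,R,.075,.066,.082); P=C[m]
    c=np.array(R[:2])
    for _ in range(4):
        r=np.hypot(*(P[:,:2]-c).T); Q=P[(r>.05)&(r<.07)]
        f=least_squares(lambda a:np.maximum(abs(np.hypot(Q[:,0]-a[0],Q[:,1]-a[1])-.060)-.0045,0)*1+0.0*a[0],c,loss='soft_l1',f_scale=.001)
        c=f.x
    z=np.median(Q[:,2]);(cx,cy),rad=cv2.minEnclosingCircle(Q[:,:2].astype(np.float32))
    print(n,"rim",c,"z",z,len(Q),"enc",cx,cy,rad)
    m=near(C,k,.03,.054,.07);Q=C[m];(cx,cy),rad=cv2.minEnclosingCircle(Q[:,:2].astype(np.float32))
    print(n,"knobtop mean",Q.mean(0),"z med",np.median(Q[:,2]),len(Q),"enc",cx,cy,rad)
    m=near(C,k,.075,.002,.016);Q=C[m];(cx,cy),rad=cv2.minEnclosingCircle(Q[:,:2].astype(np.float32))
    print(n,"disc",np.median(Q[:,2]),len(Q),"enc",cx,cy,rad)
    # bench height nearby
    m=near(C,k+[0,-.09,0],.02,-.02,.02);print("bench",np.median(C[m][:,2]))
# dimple / index angles
a=atz("top",(220+200.5/4.167-.5,204+18.5/4.167-.5),.074);b=atz("top",(263.8,238.9),.074)
print("dimple top",np.degrees(np.arctan2(*(a-b)[1::-1])),a)
a=atz("side",(269+281/4.167-.5,186+105.5/4.167-.5),.074);print("dimple side",a)
t=cv2.imread("pics/top0.png");s=cv2.imread("pics/side0.png")
m=np.hstack([crop(t,380,217,40,30,400,300),crop(s,322,282,40,30,400,300)])
m=np.vstack([m,np.hstack([crop(t,246,197,40,30,400,300),crop(s,315,195,40,30,400,300)])])
cv2.imwrite("pics/m1.png",m)
E
```

```text
tri rotor (array([0.56602704, 0.1187773 , 0.08435823]), np.float64(0.005935390694159605)) R [0.56393511 0.11995519 0.074     ] k [ 0.58594536 -0.16404181  0.06      ]
top rim [0.5650794  0.11982478] z 0.07378164909223345 1044 enc 0.5652281045913696 0.11993037164211273 0.06514865905046463
top knobtop mean [ 0.58687939 -0.16450144  0.06102648] z med 0.06122168842221137 246 enc 0.587051272392273 -0.1651875078678131 0.019128991290926933
top disc 0.007974548659410385 2294 enc 0.5860921144485474 -0.1640961617231369 0.07484976202249527
bench 0.000522035258335829
side rim [0.56690538 0.11816072] z 0.0717015191235838 620 enc 0.5671675801277161 0.1192130371928215 0.0683051198720932
side knobtop mean [ 0.5884299  -0.16861743  0.0594113 ] z med 0.05984243064711159 229 enc 0.5881882905960083 -0.16487622261047363 0.021539228036999702
side disc 0.007165441333187084 1941 enc 0.5882558226585388 -0.1656365990638733 0.07238487899303436
bench -0.0002667287263449225
dimple top -5.394794244847555 [0.62817265 0.11388884 0.074     ]
dimple side [0.62961292 0.11530444 0.074     ]
```

View pics/m1.png

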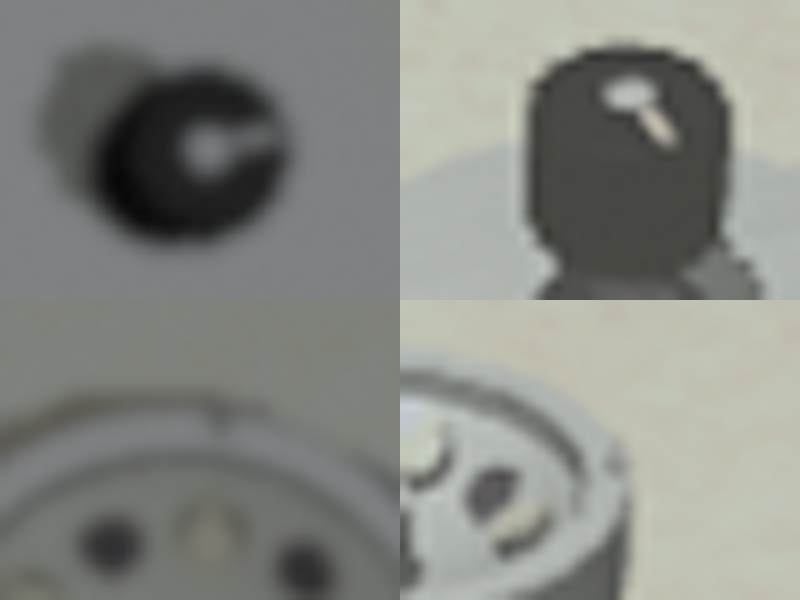

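Enlarged: the knob's centre dot is at top (400.2,231.5) and side (344.3,291), the line end at top (407.5,229.7) and side (349,295.8), and the dimple at top (267.7,208.7) and side (335.8,210.5).

```bash
python3 - <<'E'
from h import *
D=tri((400.2,231.5),(344.3,291));L=tri((407.5,229.7),(349,295.8));M=tri((267.7,208.7),(335.8,210.5))
print(D,L,M)
for nm,z,a,b in(("index",.061,dict(top=(400.2,231.5),side=(344.3,291)),dict(top=(407.5,229.7),side=(349,295.8))),):
  for n in a: 
    p=atz(n,a[n],z);q=atz(n,b[n],z);print(nm,n,p,np.degrees(np.arctan2(q[1]-p[1],q[0]-p[0])))
for n,c,d in(("top",(.5652,.1199),(267.7,208.7)),("side",(.567,.1187),(335.8,210.5))):
    q=atz(n,d,.074);print("dimple",n,q,np.degrees(np.arctan2(q[1]-c[1],q[0]-c[0])))
# hub bore: triangulated centre (top crop 183,146; side crop 166,418)
print(tri((220+183/4.167-.5,204+146/4.167-.5),(269+166/4.167-.5,186+119/4.167-.5)))
from scipy.spatial.transform import Rotation as Rn
o=get_obs();print(Rn.from_rotvec(o['ee_rot']).as_matrix().round(3))
E
```

```text
(array([ 0.58830738, -0.16441963,  0.06132291]), np.float64(0.0028803309325893026)) (array([ 0.59305288, -0.17996033,  0.0613695 ]), np.float64(0.004077086046557906)) (array([0.62759511, 0.11337709, 0.07583255]), np.float64(0.0025345016019004845))
index top [ 0.58690668 -0.16425563  0.061     ] -74.93986910252222
index side [ 0.58988072 -0.16394292  0.061     ] -70.81841943008632
dimple top [0.6265957  0.11367335 0.074     ] -5.7910462612035145
dimple side [0.62960535 0.11681408 0.074     ] -1.7254562261374404
(array([0.56651601, 0.12113333, 0.06783123]), np.float64(0.0026689444726187145))
[[ 0.959  0.285 -0.   ]
 [ 0.285 -0.959  0.001]
 [ 0.    -0.001 -1.   ]]
```

Rotor axis is about (0.566, 0.1195) and the rim at z about 73–74 mm (text says 74). The knob is at about (0.588, -0.1645) with its top at z about 61 mm (text says 61). The index points to about -73° and the dimple to about -4°, so the drop should come after roughly 69° of backward turn. I'll go to the knob.

>>> {"name": "step_arm", "arguments": {
  "commands": [
    [[0.862,-0.5,0,0,0,0],[0.862,-0.5,0,0,0,0],[0.862,-0.5,0,0,0,0],[0.862,-0.5,0,0,0,0],[0.862,-0.5,0,0,0,0]]
  ],
  "gripper": -1
}}

```text
time_s: 0.52
tool_pos: [0.3161, -0.4519, 0.2498]
ee_rot: [-3.108, -0.453, 0.0]
contact_force: [0.6, -0.9, 0.1]
width: 1.005
grasp_force: 0.0
```

>>> {"name": "step_arm", "arguments": {
  "commands": [
    [[0.862,-0.5,0,0,0,0],[0.862,-0.5,0,0,0,0],[0.862,-0.5,0,0,0,0],[0.862,-0.5,0,0,0,0],[0.862,-0.5,0,0,0,0]]
  ]
}}

```text
time_s: 0.93
tool_pos: [0.453, -0.3068, 0.2499]
ee_rot: [-3.108, -0.453, 0.0]
contact_force: [0.9, -0.2, 0.4]
width: 1.001
grasp_force: 0.0
```

>>> {"name": "step_arm", "arguments": {
  "commands": [
    [[0.862,-0.5,0.6,0,0,0.0458],[0.862,-0.5,0.6,0,0,0.0458],[0.862,-0.5,0.6,0,0,0.0458],[0.862,-0.5,0.6,0,0,0.0458],[0.862,-0.5,0.6,0,0,0.0458],[0.862,-0.5,0.6,0,0,0.0458],[0.862,-0.5,0.6,0,0,0.0458],[0.862,-0.5,0.6,0,0,0.0458]]
  ]
}}

```text
time_s: 1.6
tool_pos: [0.5884, -0.1631, 0.1287]
ee_rot: [-3.141, -0.005, 0.003]
contact_force: [-0.1, 0.1, 0.1]
width: 1.001
grasp_force: 0.0
```

>>> {"name": "step_arm", "arguments": {
  "commands": [
    [[0,0.007,0.2,0,0,0],[0,0.007,0.3,0,0,0],[0,0.007,0.39,0,0,0],[0,0.007,0.39,0,0,0],[0,0.007,0.39,0,0,0]]
  ]
}}

```text
time_s: 2.02
tool_pos: [0.5879, -0.1665, 0.0523]
ee_rot: [-3.141, 0.0, 0.001]
contact_force: [-0.4, -0.2, 0.5]
width: 0.997
grasp_force: 0.0
```

>>> {"name": "step_arm", "arguments": {
  "commands": [
    [[0,0,0,0,0,0],[0,0,0,0,0,0],[0,0,0,0,0,0],[0,0,0,0,0,0],[0,0,0,0,0,0],[0,0,0,0,0,0],[0,0,0,0,0,0],[0,0,0,0,0,0]]
  ],
  "gripper": 1
}}

```text
time_s: 2.68
tool_pos: [0.5888, -0.1657, 0.0533]
ee_rot: [3.141, 0.002, 0.003]
contact_force: [-1.5, 1.0, 7.8]
width: 0.417
grasp_force: 58.9
```

>>> {"name": "step_arm", "arguments": {
  "commands": [
    [[0,0,0,0,0,0],[0,0,0,0,0,0],[0,0,0,0,0,0],[0,0,0,0,0,0],[0,0,0,0,0,-0.25],[0,0,0,0,0,-0.25],[0,0,0,0,0,-0.25],[0,0,0,0,0,-0.25],[0,0,0,0,0,-0.25],[0,0,0,0,0,-0.25],[0,0,0,0,0,-0.25],[0,0,0,0,0,-0.25],[0,0,0,0,0,-0.25],[0,0,0,0,0,-0.25],[0,0,0,0,0,-0.25],[0,0,0,0,0,-0.25],[0,0,0,0,0,-0.25],[0,0,0,0,0,-0.25],[0,0,0,0,0,-0.25],[0,0,0,0,0,-0.25]]
  ],
  "gripper": -1
}}

```text
time_s: 4.35
tool_pos: [0.5884, -0.1657, 0.0519]
ee_rot: [-2.223, -2.22, 0.0]
contact_force: [1.0, 0.4, -0.3]
width: 1.0
grasp_force: 0.0
```

>>> {"name": "step_arm", "arguments": {
  "commands": [
    [[0,0,0,0,0,0],[0,0,0,0,0,0],[0,0,0,0,0,0],[0,0,0,0,0,0],[0,0,0,0,0,0],[0,0,0,0,0,0],[0,0,0,0,0,0],[0,0,0,0,0,0]]
  ],
  "gripper": 1
}}

```text
time_s: 5.02
tool_pos: [0.5883, -0.1657, 0.0523]
ee_rot: [2.22, 2.222, -0.0]
contact_force: [-2.2, 0.8, 5.8]
width: 0.412
grasp_force: 59.4
```

>>> {"name": "step_arm", "arguments": {
  "commands": [
    [[0,0,-0.1,0,0,0],[0,0,-0.3,0,0,0],[0,0,-0.45,0,0,0],[0,0,-0.55,0,0,0],[0,0,-0.55,0,0,0],[0,0,-0.55,0,0,0],[0,0,-0.55,0,0,0]]
  ]
}}

```text
time_s: 5.6
tool_pos: [0.5877, -0.1654, 0.1603]
ee_rot: [-2.219, -2.221, 0.002]
contact_force: [-0.7, 0.3, -4.3]
width: 0.411
grasp_force: 64.2
```

>>> {"name": "step_arm", "arguments": {
  "commands": [
    [[0.15,-0.01,0,0,0,0],[0.3,-0.02,0,0,0,0],[0.45,-0.03,0,0,0,0],[0.6,-0.04,0,0,0,0],[0.7,-0.05,0,0,0,0],[0.7,-0.05,0,0,0,0]]
  ]
}}

```text
time_s: 6.1
tool_pos: [0.5769, -0.0222, 0.1599]
ee_rot: [-2.215, -2.223, 0.003]
contact_force: [-0.0, -0.2, -3.5]
width: 0.415
grasp_force: 64.2
```

>>> {"name": "step_arm", "arguments": {
  "commands": [
    [[0.15,-0.01,0,0,0,0],[0.3,-0.02,0,0,0,0],[0.45,-0.03,0,0,0,0],[0.6,-0.04,0,0,0,0],[0.69,-0.06,0,0,0,0],[0.72,-0.06,0,0,0,0],[0.72,-0.06,0,0,0,0],[0.72,-0.06,0,0,0,0]]
  ]
}}

```text
time_s: 6.77
tool_pos: [0.566, 0.1177, 0.1609]
ee_rot: [-2.22, -2.222, 0.002]
contact_force: [-1.0, -1.0, -3.8]
width: 0.413
grasp_force: 64.3
```

```bash
python3 - <<'E'
from h import *
im=[]
for n in("top","side"):
    p,d=camera(n); np.save(f"pics/{n}1.npy",d)
    u,v=proj(n,[.566,.12,.1])[0].astype(int); im.append(crop(p,u-60,v-60,120,120,400,400)); print(n,u-60,v-60)
    C=cloud(n,d); t=get_obs()['tool_pos']
    Q=C[near(C,t,.066,t[2]-.052,t[2]-.035)&~near(C,t,.024,0,1)]
    c=t[:2]
    if len(Q)>50:(cx,cy),r=cv2.minEnclosingCircle(Q[:,:2].astype(np.float32));print("disc",np.median(Q[:,2]),len(Q),cx,cy,r)
print(get_obs()['tool_pos'])
cv2.imwrite("pics/m2.png",np.hstack(im))
E
```

```text
top 202 176
side 247 141
disc 0.11362144933155727 925 0.5681031942367554 0.1166573166847229 0.06500253826379776
[0.5662584  0.11712685 0.16140384]
```

View pics/m2.png

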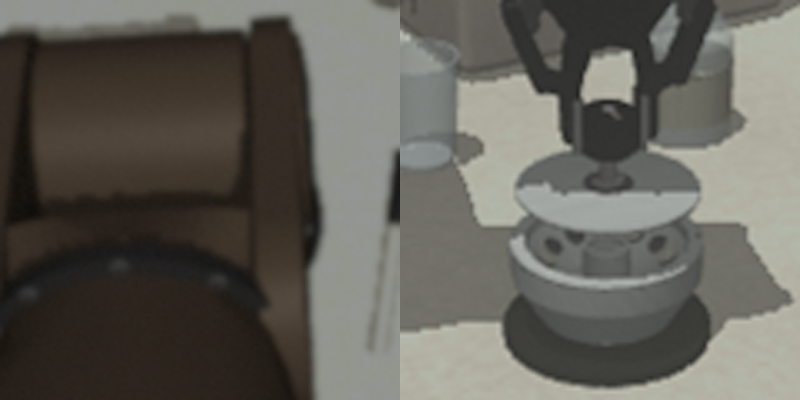

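The lid hangs level above the rotor; in the side crop the disc is around (608,190) and the rim around (608,265). The robot-to-camera bias seen at the knob corrects the rotor axis to (0.5664, 0.118). Now lower in stages, watching the force.

>>> {"name": "step_arm", "arguments": {
  "commands": [
    [[0.004,0,0.05,0,0,0],[0.004,0,0.1,0,0,0],[0.004,0,0.15,0,0,0],[0.004,0,0.16,0,0,0],[0.004,0,0.16,0,0,0],[0.004,0,0.16,0,0,0]]
  ]
}}

```text
time_s: 7.37
tool_pos: [0.5661, 0.119, 0.1297]
ee_rot: [-2.22, -2.222, 0.001]
contact_force: [-0.5, 0.1, -3.6]
width: 0.415
grasp_force: 64.3
```

>>> {"name": "step_arm", "arguments": {
  "commands": [
    [[0,0,0.006,0,0,0],[0,0,0.012,0,0,0],[0,0,0.018,0,0,0],[0,0,0.024,0,0,0],[0,0,0.03,0,0,0],[0,0,0.03,0,0,0]]
  ]
}}

```text
time_s: 7.87
tool_pos: [0.5661, 0.1192, 0.124]
ee_rot: [2.22, 2.222, 0.0]
contact_force: [-1.0, 0.4, -1.2]
width: 0.415
grasp_force: 64.3
```

>>> {"name": "step_arm", "arguments": {
  "commands": [
    [[0,0,0.005,0,0,0],[0,0,0.01,0,0,0],[0,0,0.01,0,0,0],[0,0,0.01,0,0,0]]
  ]
}}

```text
time_s: 8.2
tool_pos: [0.5661, 0.1191, 0.122]
ee_rot: [2.22, 2.223, -0.0]
contact_force: [-0.4, 0.1, -1.1]
width: 0.414
grasp_force: 64.3
```

The lid's weight is off the tool at TCP z of about 0.124, as expected for a seated lid. Now let the knob down onto the thread.

>>> {"name": "step_arm", "arguments": {
  "commands": [
    [[0,0,0.008,0,0,0],[0,0,0.016,0,0,0],[0,0,0.02,0,0,0],[0,0,0.02,0,0,0]]
  ]
}}

```text
time_s: 8.53
tool_pos: [0.5661, 0.1191, 0.1177]
ee_rot: [-2.22, -2.223, 0.0]
contact_force: [-0.3, 0.1, -1.2]
width: 0.411
grasp_force: 64.3
```

>>> {"name": "step_arm", "arguments": {
  "commands": [
    [[0,0,0.006,0,0,0],[0,0,0.012,0,0,0],[0,0,0.015,0,0,0],[0,0,0.015,0,0,0]]
  ]
}}

```text
time_s: 8.87
tool_pos: [0.5661, 0.1193, 0.1151]
ee_rot: [2.22, 2.223, 0.001]
contact_force: [-1.8, 2.6, 2.8]
width: 0.412
grasp_force: 64.7
```

```bash
python3 - <<'E'
from h import *
n="side";p,d=camera(n);C=cloud(n,d);t=get_obs()['tool_pos']
Q=C[near(C,t,.060,.070,.092)&~near(C,t,.026,0,1)]
A=np.c_[Q[:,:2]-t[:2],np.ones(len(Q))];w=np.linalg.lstsq(A,Q[:,2],rcond=None)[0]
print("disc plane slope,z",w,len(Q),"(rotor rim read .0717 by this camera)")
u,v=proj(n,[.566,.12,.09])[0].astype(int);cv2.imwrite("pics/m3.png",crop(p,u-50,v-45,100,90,666,600));print(u-50,v-45)
E
```

```text
disc plane slope,z [0.0048276  0.00739461 0.07786889] 776 (rotor rim read .0717 by this camera)
257 160
```

View pics/m3.png

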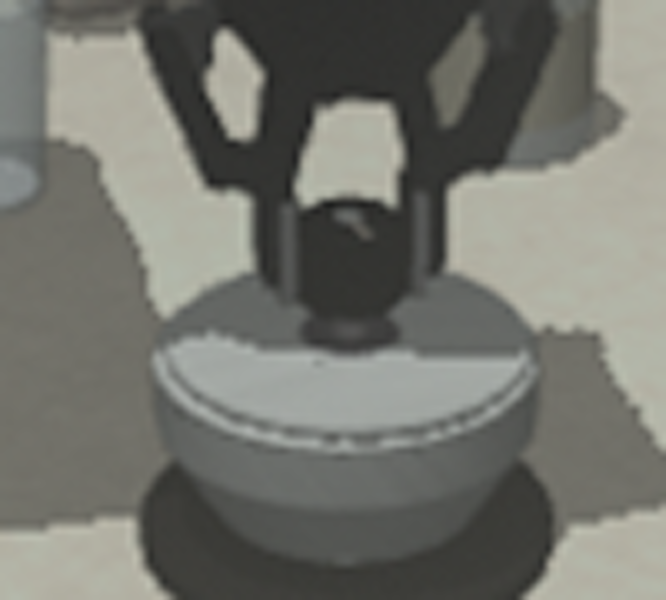

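The lid sits square on the rim, with an even gap all round the edge in the crop; the disc top is 6 mm above the rim and level to 0.5°. The screw rests on the thread at z 0.115, as expected about 69° from the drop. Turn backward.

>>> {"name": "step_arm", "arguments": {
  "commands": [
    [[0,0,0,0,0,-0.016],[0,0,0,0,0,-0.032],[0,0,0,0,0,-0.048],[0,0,0,0,0,-0.064],[0,0,0,0,0,-0.08],[0,0,0,0,0,-0.096],[0,0,0,0,0,-0.112],[0,0,0,0,0,-0.128],[0,0,0,0,0,-0.144],[0,0,0,0,0,-0.155],[0,0,0,0,0,-0.155],[0,0,0,0,0,-0.155]]
  ]
}}

```text
time_s: 9.92
tool_pos: [0.5661, 0.1197, 0.115]
ee_rot: [0.922, 3.003, 0.001]
contact_force: [-0.8, 7.1, 3.2]
width: 0.414
grasp_force: 64.7
```

>>> {"name": "step_arm", "arguments": {
  "commands": [
    [[0,0,0,0,0,-0.01],[0,0,0,0,0,-0.016],[0,0,0,0,0,-0.016]]
  ]
}}

```text
time_s: 10.17
tool_pos: [0.5659, 0.1196, 0.115]
ee_rot: [-0.767, -3.046, -0.001]
contact_force: [-1.4, 6.2, 3.7]
width: 0.416
grasp_force: 64.8
```

>>> {"name": "step_arm", "arguments": {
  "commands": [
    [[0,0,0,0,0,-0.008],[0,0,0,0,0,-0.014],[0,0,0,0,0,-0.014]]
  ]
}}

```text
time_s: 10.42
tool_pos: [0.5664, 0.1198, 0.1154]
ee_rot: [0.632, 3.076, 0.002]
contact_force: [-1.0, 8.0, 5.9]
width: 0.41
grasp_force: 65.0
```

>>> {"name": "step_arm", "arguments": {
  "commands": [
    [[0.003,0.007,0,0,0,-0.006],[0.003,0.007,0,0,0,-0.01],[0.003,0.007,0,0,0,-0.01]]
  ]
}}

```text
time_s: 10.67
tool_pos: [0.5664, 0.1205, 0.1155]
ee_rot: [0.536, 3.094, -0.0]
contact_force: [-0.7, 1.2, 6.2]
width: 0.416
grasp_force: 65.3
```

>>> {"name": "step_arm", "arguments": {
  "commands": [
    [[0,0,0,0,0,-0.006],[0,0,0,0,0,-0.01],[0,0,0,0,0,-0.01]]
  ]
}}

```text
time_s: 10.92
tool_pos: [0.5664, 0.1204, 0.1155]
ee_rot: [0.438, 3.11, -0.0]
contact_force: [-0.4, 0.6, 6.9]
width: 0.413
grasp_force: 65.3
```

>>> {"name": "step_arm", "arguments": {
  "commands": [
    [[0,0,0,0,0,-0.006],[0,0,0,0,0,-0.01],[0,0,0,0,0,-0.01]]
  ]
}}

```text
time_s: 11.17
tool_pos: [0.5664, 0.1208, 0.115]
ee_rot: [0.341, 3.122, 0.0]
contact_force: [0.9, 4.8, 0.1]
width: 0.411
grasp_force: 64.6
```

The vertical push vanished at about 77° of backward turn, which is the drop. Follow it down.

>>> {"name": "step_arm", "arguments": {
  "commands": [
    [[0,0,0.006,0,0,0],[0,0,0.01,0,0,0],[0,0,0.01,0,0,0],[0,0,0.01,0,0,0]]
  ]
}}

```text
time_s: 11.5
tool_pos: [0.5663, 0.1207, 0.1128]
ee_rot: [0.344, 3.122, 0.0]
contact_force: [2.4, 3.7, -0.8]
width: 0.413
grasp_force: 64.4
```

>>> {"name": "step_arm", "arguments": {
  "commands": [
    [[0,0,0.006,0,0,0],[0,0,0.01,0,0,0],[0,0,0.01,0,0,0],[0,0,0.01,0,0,0]]
  ]
}}

```text
time_s: 11.83
tool_pos: [0.5662, 0.1207, 0.111]
ee_rot: [0.343, 3.122, 0.0]
contact_force: [1.8, 4.0, -0.1]
width: 0.415
grasp_force: 64.6
```

>>> {"name": "step_arm", "arguments": {
  "commands": [
    [[0,0.004,0.003,0,0,0],[0,0.004,0.006,0,0,0],[0,0.004,0.006,0,0,0],[0,0.004,0.006,0,0,0]]
  ]
}}

```text
time_s: 12.17
tool_pos: [0.5663, 0.121, 0.1105]
ee_rot: [0.343, 3.122, -0.001]
contact_force: [0.3, -1.7, 8.8]
width: 0.416
grasp_force: 65.4
```

The screw sits at z 0.1105 after the drop, matching the expected 110 mm. Forward half a turn, following down at 6 mm per turn.

>>> {"name": "step_arm", "arguments": {
  "commands": [
    [[0,0,0.0005,0,0,0.018],[0,0,0.001,0,0,0.036],[0,0,0.0016,0,0,0.054],[0,0,0.0022,0,0,0.072],[0,0,0.0027,0,0,0.09],[0,0,0.0032,0,0,0.108],[0,0,0.0038,0,0,0.126],[0,0,0.0043,0,0,0.144],[0,0,0.0049,0,0,0.162],[0,0,0.0054,0,0,0.18],[0,0,0.006,0,0,0.198],[0,0,0.0065,0,0,0.216],[0,0,0.007,0,0,0.234],[0,0,0.0075,0,0,0.25],[0,0,0.0075,0,0,0.25]]
  ]
}}

```text
time_s: 13.42
tool_pos: [0.5661, 0.1211, 0.1089]
ee_rot: [2.457, 1.958, -0.001]
contact_force: [-0.6, 0.3, 9.4]
width: 0.415
grasp_force: 65.4
```

>>> {"name": "step_arm", "arguments": {
  "commands": [
    [[0,0,0.0005,0,0,0.018],[0,0,0.001,0,0,0.036],[0,0,0.0016,0,0,0.054],[0,0,0.0022,0,0,0.072],[0,0,0.0027,0,0,0.09],[0,0,0.0032,0,0,0.108],[0,0,0.0038,0,0,0.126],[0,0,0.0043,0,0,0.144],[0,0,0.0049,0,0,0.162],[0,0,0.0054,0,0,0.18],[0,0,0.006,0,0,0.198],[0,0,0.0065,0,0,0.216],[0,0,0.007,0,0,0.234],[0,0,0.0075,0,0,0.25],[0,0,0.0075,0,0,0.25]]
  ]
}}

```text
time_s: 14.67
tool_pos: [0.5656, 0.1214, 0.1074]
ee_rot: [3.121, -0.353, -0.002]
contact_force: [-3.7, 2.7, 10.6]
width: 0.413
grasp_force: 65.6
```

```bash
python3 - <<'E'
from h import *
p,d=camera("side");cv2.imwrite("pics/s4a.png",p)
E
```

>>> {"name": "step_arm", "arguments": {
  "commands": [
    [[0,0,0,0,0,0],[0,0,0,0,0,0],[0,0,0,0,0,0],[0,0,0,0,0,0],[0,0,0,0,0,0],[0,0,0,0,0,0]]
  ],
  "gripper": -1
}}

```text
time_s: 15.22
tool_pos: [0.5662, 0.1214, 0.1066]
ee_rot: [3.123, -0.343, -0.0]
contact_force: [-0.4, 0.6, 0.2]
width: 1.003
grasp_force: 0.0
```

```bash
python3 - <<'E'
from h import *
p,d=camera("side");cv2.imwrite("pics/s4b.png",p);a=cv2.imread("pics/s4a.png")
cv2.imwrite("pics/m4.png",np.hstack([crop(x,279,172,60,60,400,400) for x in(a,p)]))
E
```

```text
(no output)
```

View pics/m4.png

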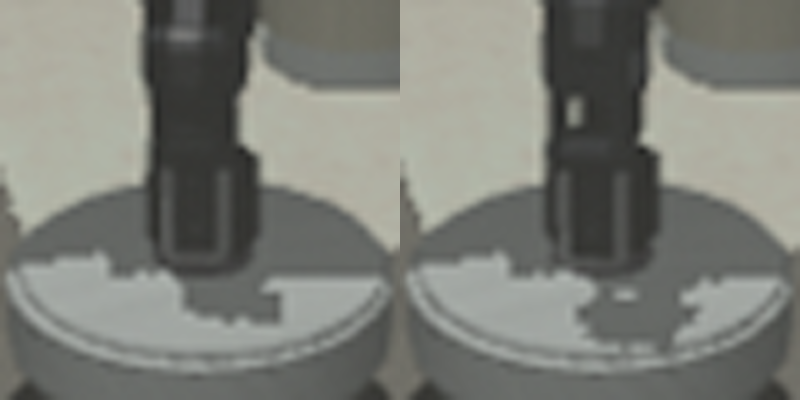

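The lid is still seated, but the near finger hides the index. Turn the open gripper back and look halfway.

>>> {"name": "step_arm", "arguments": {
  "commands": [
    [[0,0,0,0,0,-0.25],[0,0,0,0,0,-0.25],[0,0,0,0,0,-0.25],[0,0,0,0,0,-0.25],[0,0,0,0,0,-0.25],[0,0,0,0,0,-0.25],[0,0,0,0,0,-0.25],[0,0,0,0,0,-0.25],[0,0,0,0,0,-0.25],[0,0,0,0,0,-0.25],[0,0,0,0,0,-0.25],[0,0,0,0,0,-0.25],[0,0,0,0,0,-0.25],[0,0,0,0,0,-0.25],[0,0,0,0,0,-0.25]]
  ]
}}

```text
time_s: 16.52
tool_pos: [0.5662, 0.1214, 0.1067]
ee_rot: [2.453, 1.962, -0.0]
contact_force: [-0.1, 0.8, 0.6]
width: 0.994
grasp_force: 0.0
```

```bash
python3 - <<'E'
from h import *
p,d=camera("side");cv2.imwrite("pics/m5.png",crop(p,285,172,48,36,800,600));print(get_obs()['tool_pos'])
C=cloud("side",d);Q=C[near(C,[.566,.121],.02,.100,.125)];print("knob top z",np.percentile(Q[:,2],[50,90,97]),len(Q))
E
```

```text
[0.56624761 0.12141714 0.10675041]
knob top z [0.11393925 0.11616743 0.11713906] 168
```

View pics/m5.png

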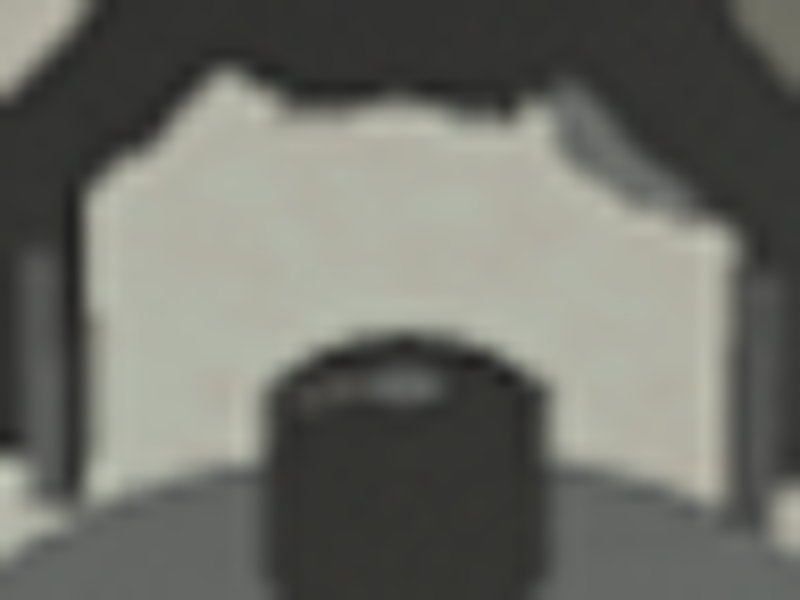

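The index dot is at side (308.8,194.6) and the line end at (303.1,195.2), so it points left, close to -x as planned. Work out the angle, and finish turning back.

>>> {"name": "step_arm", "arguments": {
  "commands": [
    [[0,0,0,0,0,-0.25],[0,0,0,0,0,-0.25],[0,0,0,0,0,-0.25],[0,0,0,0,0,-0.25],[0,0,0,0,0,-0.25],[0,0,0,0,0,-0.25],[0,0,0,0,0,-0.25],[0,0,0,0,0,-0.25],[0,0,0,0,0,-0.25],[0,0,0,0,0,-0.25],[0,0,0,0,0,-0.25],[0,0,0,0,0,-0.25],[0,0,0,0,0,-0.25],[0,0,0,0,0,-0.25],[0,0,0,0,0,-0.25]]
  ]
}}

```text
time_s: 17.82
tool_pos: [0.5662, 0.1214, 0.1067]
ee_rot: [-0.349, -3.122, 0.0]
contact_force: [-0.2, -0.1, -0.7]
width: 0.999
grasp_force: 0.0
```

```bash
python3 - <<'E'
from h import *
p=atz("side",(308.8,194.6),.117)
for v in(194.9,195.2,195.5):
    q=atz("side",(303.1,v),.117);print(p,np.degrees(np.arctan2(q[1]-p[1],q[0]-p[0])))
E
```

```text
[0.56883618 0.12011774 0.117     ] 177.73757636824791
[0.56883618 0.12011774 0.117     ] -175.83340646228336
[0.56883618 0.12011774 0.117     ] -169.72172869016953
```

>>> {"name": "step_arm", "arguments": {
  "commands": [
    [[0,0,0,0,0,0],[0,0,0,0,0,0],[0,0,0,0,0,0],[0,0,0,0,0,0],[0,0,0,0,0,0],[0,0,0,0,0,0],[0,0,0,0,0,0],[0,0,0,0,0,0]]
  ],
  "gripper": 1
}}

```text
time_s: 18.48
tool_pos: [0.5663, 0.1215, 0.1069]
ee_rot: [0.343, 3.123, -0.0]
contact_force: [-0.7, 0.8, 2.9]
width: 0.416
grasp_force: 59.5
```

The index is at about -176°, exactly as planned, so there was no slip. Forward the second half turn.

>>> {"name": "step_arm", "arguments": {
  "commands": [
    [[0,0,0.0005,0,0,0.018],[0,0,0.001,0,0,0.036],[0,0,0.0016,0,0,0.054],[0,0,0.0022,0,0,0.072],[0,0,0.0027,0,0,0.09],[0,0,0.0032,0,0,0.108],[0,0,0.0038,0,0,0.126],[0,0,0.0043,0,0,0.144],[0,0,0.0049,0,0,0.162],[0,0,0.0054,0,0,0.18],[0,0,0.006,0,0,0.198],[0,0,0.0065,0,0,0.216],[0,0,0.007,0,0,0.234],[0,0,0.0075,0,0,0.25],[0,0,0.0075,0,0,0.25]]
  ]
}}

```text
time_s: 19.73
tool_pos: [0.5661, 0.1214, 0.1053]
ee_rot: [-2.455, -1.96, 0.001]
contact_force: [-2.0, 0.1, 4.1]
width: 0.413
grasp_force: 59.8
```

>>> {"name": "step_arm", "arguments": {
  "commands": [
    [[0,0,0.0005,0,0,0.018],[0,0,0.001,0,0,0.036],[0,0,0.0016,0,0,0.054],[0,0,0.0022,0,0,0.072],[0,0,0.0027,0,0,0.09],[0,0,0.0032,0,0,0.108],[0,0,0.0038,0,0,0.126],[0,0,0.0043,0,0,0.144],[0,0,0.0049,0,0,0.162],[0,0,0.0054,0,0,0.18],[0,0,0.006,0,0,0.198],[0,0,0.0065,0,0,0.216],[0,0,0.007,0,0,0.234],[0,0,0.0075,0,0,0.25],[0,0,0.0075,0,0,0.25],[0,0,0.0075,0,0,0.25],[0,0,0.0075,0,0,0.25]]
  ]
}}

```text
time_s: 21.15
tool_pos: [0.566, 0.1215, 0.1038]
ee_rot: [3.124, -0.336, -0.001]
contact_force: [-2.6, 1.4, 4.9]
width: 0.413
grasp_force: 59.9
```

```bash
python3 - <<'E'
from h import *
p,d=camera("side");cv2.imwrite("pics/m6.png",crop(p,220,120,160,120,800,600))
o=get_obs();print(o['tool_pos'],o['ee_rot'],o['contact_force'],o['ft_torque'],o['grasp_force'],o['time_s'])
E
```

```text
[0.56604204 0.12149888 0.10378507] [ 3.12339184e+00 -3.37193216e-01 -6.82948600e-04] [-4.05340414  1.77146726  4.61277915] [ 0.25723361  0.63932702 -0.00096166] 59.880096316337585 21.2
```

View pics/m6.png

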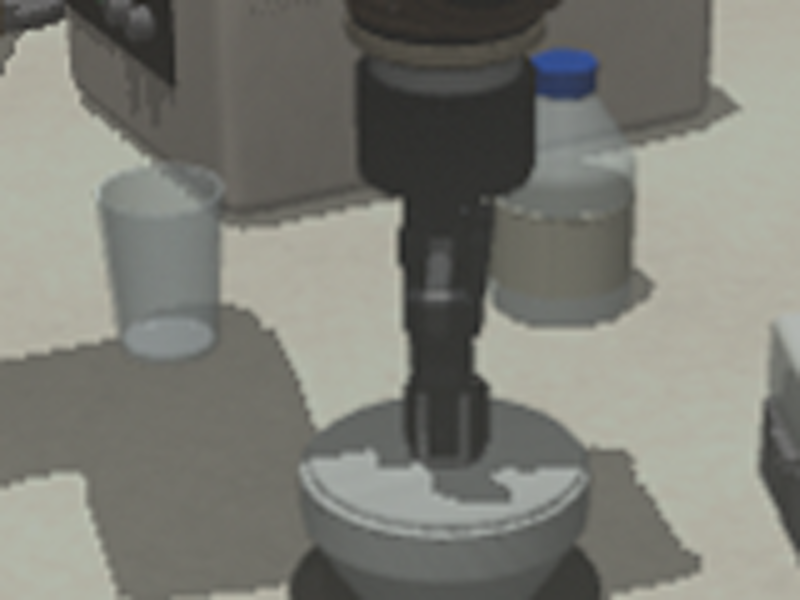

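The lid is square on the rotor in the crop at about (445,470), with the knob gripped at (445,420). The height is 103.8 mm (104 expected) after exactly 360° forward. Hand in.

```bash
python3 -c "from workcell import *; print(sign_off())"
```

```text
the job is handed in; nothing more can be done
None
```

The lid is seated squarely on the rotor, and the job is handed in at about 21 s of the 64 s allowed: the screw dropped off the thread after about 77° of backward turn, then went forward one full turn in two grips and finished at 103.8 mm (104 expected) with the knob still gripped.

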